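# Put the used stamp into the first rack slot that takes it

## Task

Put away the rubber stamp that stands on the green sheet: go along the wooden stamp rack from its shortest slot to its longest and set the stamp, upright and fully down, into the first slot long enough to take it. Lower it in rather than dropping it, and leave the other stamp where it is.

Things in the scene. Friction and masses are not known exactly. Their poses are not given: they have to be found in the camera images.
- rack: Pale wooden rack, fixed: block 162 (x) x 238 (y) x 20 mm high with four open-topped slots side by side along its y, 16 mm deep (floor 4 mm above the underside), each 46 mm wide (y), centred on x = 0. Lengths (x): 52 mm at y = -84, 78 at y = -28, 104 at y = +28, 130 at y = +84 mm. Mouths chamfered. Origin: centre of underside, z up. Left or right of the robot, turned up to 0.3 rad.
- sheet: Light green square sheet, 120 x 120 mm, paper thin, flat on the table. The stamp to put away stands near its middle, the other stamp stands off it, nearer the robot. Origin: its centre.
- short_stamp: Rubber stamp on a dark wooden block 60 long (its x) x 30 wide (y) x 26 mm high, standing stamp side down; on top, in the middle, an upright red grip 40 long (x) x 18 thick (y) x 34 mm high, its top 60 mm above the underside. Grasp the grip across its 18 mm. Origin: centre of the underside, z up. The shorter of the two stamps; about 0.1 kg.
- long_stamp: Rubber stamp on a dark wooden block 86 long (its x) x 30 wide (y) x 26 mm high, standing stamp side down; on top, in the middle, an upright yellow grip 40 long (x) x 18 thick (y) x 34 mm high, its top 60 mm above the underside. Grasp the grip across its 18 mm. Origin: centre of the underside, z up. The longer of the two stamps; about 0.1 kg.
Things that resemble listed ones, but are neither listed nor needed, are in the scene too. What is shaped like the short_stamp but orange or turquoise is not meant.

How it is judged:
By the outcome, as a careful person would: the job done as asked, in the order asked, and still so for the second after the job is handed in, with the robot touching nothing.
It also fails if it takes over 32 s, if anything falls off the work surface, if the arm or the gripper's body presses on something with over 40 N, if the wrist force passes 120 N, or if a joint passes its speed limit or range.

## Robot

A 6-joint arm with a two-finger parallel gripper is mounted at the origin on the work surface. World frame = base frame: x ahead of the robot, y to its left, z up, the work surface at z = 0. Lengths are in m, angles in rad, forces in N, time in s.
With the tool pointing down it reaches from about 0.425 to 0.925 m from the base axis. Payload 12.5 kg.
Tool frame: the origin (TCP) lies at the very end of the fingers, on their centre line; the grasp point (between the pads) lies ctrl.hold_point_z behind it (ctrl.hold_point_z is the distance from the TCP to the grasp point, in m); z points along the fingers, y is the line along which they close (so a half turn about z gives the same grasp; the last joint's range is limited). The gripper opens to 85 mm and grips with 20 to 120 N. Pads are 22 mm wide; open, the fingers measure 114 mm over their backs; the gripper's body (76 mm by 85 mm) begins 54 mm behind the grasp point. The pads swing forward as they close: fully open they stand 13 mm farther back than shut.
Start: joints at [1.101, 0.491, 1.559, -0, 1.092, -0.106], TCP at [0.222, 0.584, 0.231] pointing down, gripper open.
Joint ranges: [-3.1, 3.1], [-0.84, 2.19], [0.05, 2.79], [-1.13, 4.28], [0.06, 2.93], [-2.69, 2.69]. Speed limits (rad/s): [2.22, 2.22, 2.79, 3.14, 3.14, 3.14].

## Interface

Orientations are given as a unit quaternion [x, y, z, w].
In Python, from rig import telemetry, eyes, ctrl gives the robot as it stands.
- The arm moves only by the tool step_arm, never from a script. Its argument "series" is a list of rows, each a list of 7 numbers: the finger opening in m, from 0 to 0.0854, then the shift along the tool's x, y, z in m, then the turn, a rotation vector about the tool's x, y, z in rad. A call has 1 to 5 rows; each row is the pose to reach, as a shift and turn from the pose commanded when the call began, along the tool's axes at that moment; what a row does not reach only later rows make up. A row lasts 1/10 s, in which the tool goes at most 50 mm and 8.59 degrees, less where a joint would pass 70% of its speed; a pose out of reach is approached as far as the arm can. A call with a gripper value outside its range is refused whole. The fingers move at their own pace and stop on an object; "force" is the grip in N (left out, the last holds). Time passes only in rows, so rows that repeat a pose let the fingers close. It gives the time, the measured TCP pose, the force, the opening and the grip force at its end, in the units of the state.
- telemetry.sense(): the state, without advancing time (a new reading comes with each control period).
- eyes.camera(name): name is "scene" or "side" or "wrist"; returns the picture (420x560x3 uint8, red, green, blue); there is no depth.
- eyes.camera_params(name): a dict with "fx", "fy", "cx", "cy" (pixels), "distortion" ([k1, k2, p1, p2, k3] as OpenCV has them; the pictures are not rectified), "R" (3x3) and "t" (3): a world point X has camera coordinates R X + t. Camera axes: x right, y down, z forward; pixel columns grow to the right and rows downward; lengths in m; the calibration is good to about 2 mm. A picture is of the moment at which its call begins: read the wrist's pose just before it. camera_params takes no time and is no camera call; for the wrist camera it gives the pose at the moment of the call.
- ctrl.close_job(): hands the job in; it is judged then, once.
The state is a dict: "time_s": time; "q": joint angles; "qd": joint speeds; "joint_torque": joint torques, N m; "eef_pos": TCP position; "ee_rot": TCP orientation; "wrist_force": force on the tool from outside, world axes, zero at the start; "moment": the same for the moment, N m; "width": opening from 0.0 (shut) to 1.0 (fully open); "grasp_force": force on a finger pad.
Only numpy, scipy, OpenCV 4.12 (cv2) and the standard library are available. Lean on these libraries where they do the work, as an engineer would, in place of code of your own. Each camera call takes 0.05 s, during which the arm holds its last target. There are 200 camera calls.

## Working session

There is one attempt and no reset: what is moved stays moved. The work goes in short steps, Python scripts to look and compute and a tool call to move; the robot and the scene stay as the last step left them, time stands still between calls to the robot, and variables do not carry over. Pictures are saved under pics/ and viewed, at most 10 in all, crops included, and the job is handed in when it is done.

Besides the shell and the picture viewer there is one more tool, called by a JSON object that holds its "name" and its "arguments". step_arm: Moves the arm, as the interface text tells. Its arguments: {"type":"object","properties":{"series":{"type":"array","items":{"type":"array","items":{"type":"number"}}},"force":{"type":"number"}},"required":["series"]}

```bash
mkdir -p pics
python3 - <<'E'
from rig import telemetry, eyes, ctrl
import cv2
print(telemetry.sense(), ctrl.hold_point_z)
for n in("scene","side"):
    p=eyes.camera(n); cv2.imwrite(f"pics/{n}0.png",p[:,:,::-1]); print(n,eyes.camera_params(n))
E
```

```text
{'time_s': 0.0, 'q': array([ 1.10139453e+00,  4.91568414e-01,  1.55945498e+00,  6.55025446e-06,
        1.09172277e+00, -1.05597364e-01]), 'qd': array([-4.88160632e-04,  1.35717122e-03, -1.36472351e-03,  4.35028149e-05,
       -8.44140278e-04,  9.94037470e-05]), 'joint_torque': array([ 1.04535004e-03, -6.18433499e+01, -2.61606538e+01, -1.14087443e-04,
        3.97531840e-03,  2.81467334e-05]), 'eef_pos': array([0.22226475, 0.58389343, 0.23072034]), 'ee_rot': array([ 1.80902187e-01,  9.83500923e-01, -5.52256288e-04, -1.66327526e-04]), 'wrist_force': array([ 0.20573526, -0.44945258,  0.13334695]), 'moment': array([-0.03314994,  0.0022655 ,  0.01490826]), 'grasp_force': 0.0, 'width': 1.0024481241976424} 0.0187
scene {'fx': 531.6734288955614, 'fy': 531.6734288955614, 'cx': 277.89349866366734, 'cy': 204.8781085153511, 'distortion': array([-0.06401929,  0.        ,  0.        ,  0.        ,  0.        ]), 'R': array([[ 0.79581861,  0.60546197,  0.0094102 ],
       [ 0.42874147, -0.5524271 , -0.71484617],
       [-0.42761372,  0.57292242, -0.69921842]]), 't': array([-0.36627201, -0.22290506,  1.1475666 ])}
side {'fx': 542.634608812503, 'fy': 542.634608812503, 'cx': 270.63988230391544, 'cy': 215.51820982784253, 'distortion': array([-0.21402403,  0.        ,  0.        ,  0.        ,  0.        ]), 'R': array([[ 0.99771434, -0.06701236, -0.00868576],
       [-0.04225466, -0.51840674, -0.85408957],
       [ 0.05273179,  0.85250442, -0.52005343]]), 't': array([-0.52496114,  0.02844403,  1.05012903])}
```

View pics/scene0.png

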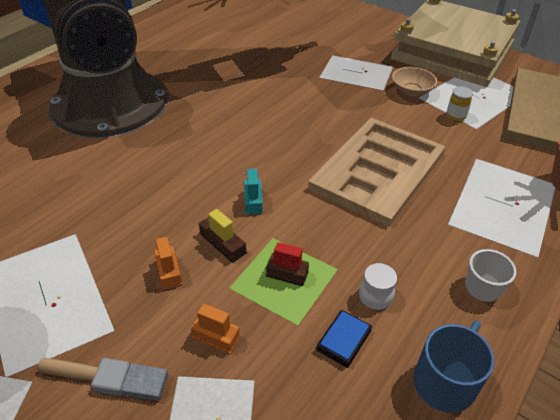

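View pics/side0.png

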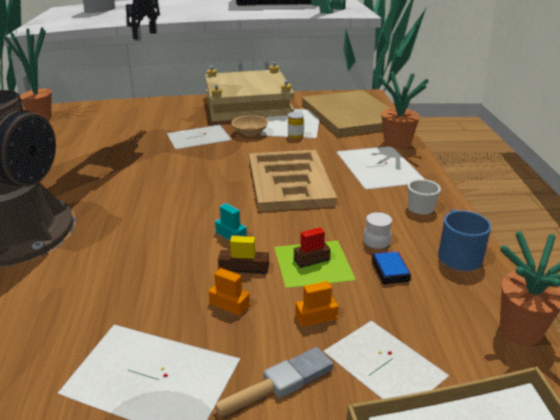

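The red stamp on the green sheet is at about (288,262) in scene and (312,248) in side. The yellow one is nearer the robot. The rack is at (378,168) in scene and (290,180) in side, with its shortest slot nearest the sheet.

```bash
cat > h.py <<'E'
import numpy as np, cv2
def ray(P,uv):
    K=np.array([[P["fx"],0,P["cx"]],[0,P["fy"],P["cy"]],[0,0,1]])
    n=cv2.undistortPoints(np.array(uv,float).reshape(-1,1,2),K,np.array(P["distortion"])).reshape(-1,2)
    d=np.c_[n,np.ones(len(n))]@P["R"]; return -P["R"].T@P["t"],d
def plane(P,uv,z):
    c,d=ray(P,uv); return (c+d*((z-c[2])/d[:,2])[:,None])[:,:2]
def big(m):
    c,_=cv2.findContours(m.astype(np.uint8),0,2); return max(c,key=cv2.contourArea)
def hsv(im): return cv2.cvtColor(im,cv2.COLOR_RGB2HSV)
def rect(xy):
    (c,s,a)=cv2.minAreaRect((np.array(xy)*1000).astype(np.float32)); return np.round(c,1),np.round(s,1),round(a,2)
E
python3 - <<'E'
from h import *
from rig import eyes
for n in("scene","side"):
    im=cv2.imread(f"pics/{n}0.png")[:,:,::-1]; P=eyes.camera_params(n); H=hsv(im)
    g=(abs(H[:,:,0].astype(int)-42)<8)&(H[:,:,1]>130)&(H[:,:,2]>90)
    print(n,"sheet",rect(plane(P,big(g),0)))
    r=((H[:,:,0]<4)|(H[:,:,0]>174))&(H[:,:,1]>180)&(H[:,:,2]>90)
    c=big(r); print("red",cv2.boundingRect(c)); print(rect(plane(P,c,.06)))
    pts={"scene":[(375,121),(445,152),(388,217),(311,180)],"side":[(250,153),(322,151),(334,202),(257,207)]}[n]
    for p in pts: print(p,H[p[1]+ (4 if p[1]<160 else -4),p[0]],H[p[1],p[0]-12])
    print("rack",plane(P,pts,.02).round(3).tolist(), rect(plane(P,pts,.02)))
    v=im[pts[0][1]-15:pts[0][1]+110, (300 if n=="scene" else 225):(460 if n=="scene" else 350)]
    cv2.imwrite(f"pics/{n}c.png",cv2.resize(v[:,:,::-1],None,fx=4,fy=4))
E
```

```text
scene sheet (array([ 579.5, -151.8]), array([104.9, 119.5]), 4.8)
red (275, 243, 27, 23)
(array([ 592.1, -143.1]), array([48.7, 27.7]), 0.14)
(375, 121) [10 88 78] [ 14 129 134]
(445, 152) [ 14 143 125] [ 16  93 190]
(388, 217) [ 17  95 185] [ 14 101  98]
(311, 180) [ 13 137 145] [ 13 142 145]
rack [[0.503, 0.268], [0.658, 0.264], [0.656, 0.043], [0.503, 0.041]] (array([580.6, 154.4]), array([227.6, 155.6]), 89.97)
side sheet (array([ 590.6, -152.3]), array([119.5, 118.9]), 5.06)
red (301, 228, 23, 24)
(array([ 585.2, -167.9]), array([70. , 37.6]), 83.45)
(250, 153) [ 18 118 183] [ 14 157 145]
(322, 151) [ 14 164 151] [ 17 115 184]
(334, 202) [ 17 121 124] [ 17 135 104]
(257, 207) [ 16 133 102] [ 15 163 153]
rack [[0.495, 0.271], [0.669, 0.268], [0.656, 0.021], [0.5, 0.014]] (array([584.3, 144. ]), array([173.6, 256.9]), 1.15)
```

Run:
```python
from h import *
from rig import eyes,telemetry
from scipy.spatial.transform import Rotation as Ro
s=telemetry.sense(); P=eyes.camera_params("wrist"); R=Ro.from_quat(s["ee_rot"]).as_matrix()
print(R.round(3)); c=-P["R"].T@P["t"]; print("cam in tool",R.T@(c-s["eef_pos"]), "axes",(P["R"]@R).round(3),P["fx"],P["cx"],P["cy"])
yaw=np.radians(90)-np.arctan2(R[1,1],R[0,1])
for t in [(.58,.15,.33),(.585,-.15,.25)]:
    print("shift",R.T@(np.array(t)-s["eef_pos"]),"turn z",-yaw)
```

```text
[[-0.935  0.356 -0.   ]
 [ 0.356  0.935 -0.001]
 [ 0.    -0.001 -1.   ]]
cam in tool [ 0.07711487 -0.00046414 -0.14298345] axes [[ 0.     1.    -0.   ]
 [-0.953  0.    -0.304]
 [-0.304  0.     0.953]] 337.7347280908386 280.5306596367756 213.37048773407105
shift [-0.48871578 -0.27831173 -0.0989807 ] turn z -0.3638279258544106
shift [-0.60015212 -0.55681203 -0.01870291] turn z -0.3638279258544106
```

View pics/scenec.png

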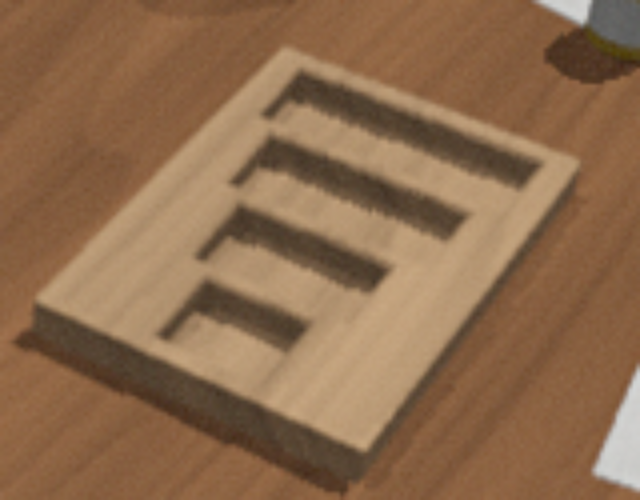

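The rack's top corners in scene are about (371,118), (445,146), (392,220) and (309,182). Its slots get shorter toward the sheet. I'm moving over it for a wrist view.

{"name": "step_arm", "arguments": {"series": [[0.085,-0.442,-0.296,-0.1,0,0,-0.364],[0.085,-0.442,-0.296,-0.1,0,0,-0.364],[0.085,-0.442,-0.296,-0.1,0,0,-0.364],[0.085,-0.442,-0.296,-0.1,0,0,-0.364],[0.085,-0.442,-0.296,-0.1,0,0,-0.364]]}}

```text
time_s: 0.6
eef_pos: [0.3638, 0.384, 0.2772]
ee_rot: [-0.0, 1.0, -0.0, -0.0]
wrist_force: [0.8, -0.8, 0.5]
width: 0.997
grasp_force: 0.0
```

{"name": "step_arm", "arguments": {"series": [[0.085,-0.166,-0.234,-0.053,0,0,0],[0.085,-0.166,-0.234,-0.053,0,0,0],[0.085,-0.166,-0.234,-0.053,0,0,0],[0.085,-0.166,-0.234,-0.053,0,0,0],[0.085,-0.166,-0.234,-0.053,0,0,0]]}}

```text
time_s: 1.1
eef_pos: [0.5062, 0.1833, 0.3228]
ee_rot: [-0.0, 1.0, 0.0, -0.0]
wrist_force: [0.5, 0.5, -0.4]
width: 0.995
grasp_force: 0.0
```

{"name": "step_arm", "arguments": {"series": [[0.085,-0.025,-0.035,-0.008,0,0,0],[0.085,-0.025,-0.035,-0.008,0,0,0],[0.085,-0.025,-0.035,-0.008,0,0,0]]}}

```text
time_s: 1.4
eef_pos: [0.5306, 0.1495, 0.33]
ee_rot: [0.001, 1.0, 0.0, -0.0]
wrist_force: [-0.3, 0.3, 0.3]
width: 0.997
grasp_force: 0.0
```

Run:
```python
from rig import telemetry, eyes
import cv2,pickle
print(telemetry.sense()["eef_pos"])
P=eyes.camera_params("wrist");p=eyes.camera("wrist"); cv2.imwrite("pics/w1.png",p[:,:,::-1]); pickle.dump(P,open("w1.pkl","wb"))
```

```text
[0.53060831 0.14950312 0.33002685]
```

View pics/w1.png

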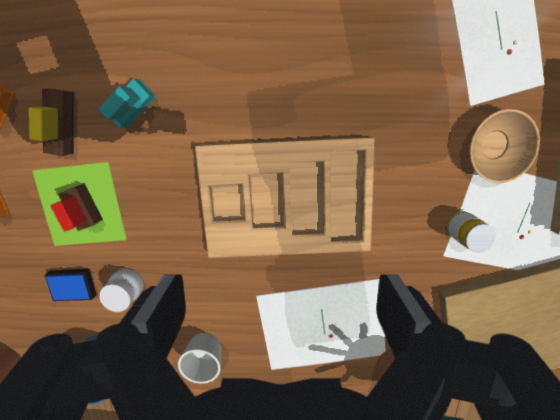

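The wrist view shows the rack from (195,145) to (373,250). The 78 mm slot is second from the left, near (267,200), and the red stamp is at (75,207).

Run:
```python
from h import *
import pickle
P=pickle.load(open("w1.pkl","rb")); im=cv2.imread("pics/w1.png")[:,:,::-1]; H=hsv(im)
for p in [(300,150),(300,247),(190,200),(300,130),(203,200),(267,200),(262,185),(280,200),(267,226)]: print(p,H[p[1],p[0]])
m=(H[:,:,2]>150)&(H[:,:,1]<150)&(H[:,:,0]<25); m[:120]=0;m[265:]=0;m[:,:185]=0;m[:,390:]=0
c=big(m); xy=plane(P,c,.02); print("rack",rect(xy)); 
q=cv2.approxPolyDP(c,6,True).reshape(-1,2); print(q.tolist(),plane(P,q,.02).round(4).tolist())
v=im[125:270,180:390,::-1]; cv2.imwrite("pics/w1c.png",cv2.resize(v,None,fx=3.8,fy=3.8,interpolation=cv2.INTER_CUBIC))
```

```text
(300, 150) [ 16 111 167]
(300, 247) [ 16 108 177]
(190, 200) [ 13 141 141]
(300, 130) [ 13 142 133]
(203, 200) [ 16 113 213]
(267, 200) [ 16 109 215]
(262, 185) [ 16 111 198]
(280, 200) [ 15 101  93]
(267, 226) [ 16 100  97]
rack (array([579.4, 157.1]), array([168.8, 300.9]), 1.0)
[[374, 139], [196, 146], [208, 250], [185, 253], [389, 254], [389, 245], [371, 245], [389, 238], [371, 234], [373, 225], [389, 226], [372, 224], [374, 209], [389, 208], [372, 205], [375, 189], [389, 190], [373, 185], [389, 178], [382, 174], [389, 169], [373, 169]] [[0.4944, 0.273], [0.5034, 0.0363], [0.654, 0.0425], [0.6589, 0.008], [0.6611, 0.309], [0.6467, 0.3075], [0.6465, 0.2808], [0.6357, 0.3064], [0.6293, 0.2794], [0.6155, 0.2812], [0.6171, 0.3046], [0.614, 0.2796], [0.5916, 0.2806], [0.5901, 0.302], [0.5857, 0.2773], [0.5626, 0.2797], [0.564, 0.2995], [0.557, 0.2764], [0.5471, 0.2979], [0.5415, 0.2877], [0.5346, 0.2968], [0.5347, 0.2747]]
```

View pics/w1c.png

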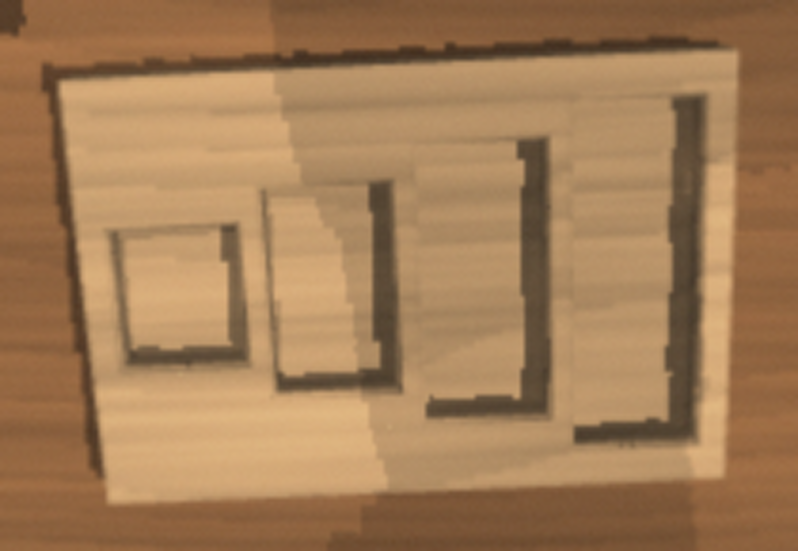

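The crop shows the rack's top corners and the mouth of the second slot clearly. I'll compute the poses from those pixels.

Run:
```python
from h import *
import pickle
P=pickle.load(open("w1.pkl","rb"))
f=lambda a:np.array(a)/3.8+[180,125]
c=plane(P,f([(58,82),(738,48),(722,478),(106,502)]),.02); print("rack",c.round(4).tolist(),c.mean(0),rect(c))
s=plane(P,f([(263,188),(392,182),(402,390),(277,390)]),.02); print("slot2",s.round(4).tolist(),s.mean(0),rect(s))
# long edges give yaw (rack +y)
for a,b in((0,1),(3,2)): d=c[b]-c[a]; print("yaw",np.arctan2(-d[0],d[1]),np.linalg.norm(d))
for a,b in((0,3),(1,2)): d=c[b]-c[a]; print("yaw",np.arctan2(d[1],d[0]),np.linalg.norm(d))
im=cv2.imread("pics/w1.png")[:,:,::-1]; H=hsv(im)
r=((H[:,:,0]<4)|(H[:,:,0]>174))&(H[:,:,1]>180)&(H[:,:,2]>60); r[:,200:]=0
q=big(r); print("red",rect(plane(P,q,.06)),rect(plane(P,q,.043)))
```

```text
rack [[0.5041, 0.0352], [0.4926, 0.2732], [0.6557, 0.2801], [0.6654, 0.0415]] [0.57946968 0.15750643] (array([579. , 157.5]), array([163.3, 238.8]), 2.31)
slot2 [[0.5422, 0.1063], [0.5402, 0.1525], [0.6192, 0.1563], [0.6191, 0.1093]] [0.58018094 0.13108437] (array([580.7, 131.1]), array([79.1, 46.9]), 2.56)
yaw 0.04814780225953864 0.23825613090795328
yaw 0.04036549792680314 0.23882724455933385
yaw 0.03897275965692105 0.16139741577367328
yaw 0.042531137133353124 0.16325180506931752
red (array([ 584. , -131.7]), array([38.6, 37.6]), 18.82) (array([ 589.4, -143.3]), array([40.2, 39.1]), 18.82)
```

{"name": "step_arm", "arguments": {"series": [[0.085,-0.01,-0.3,0.08,0,0,0],[0.085,-0.01,-0.3,0.08,0,0,0],[0.085,-0.01,-0.3,0.08,0,0,0],[0.085,-0.01,-0.3,0.08,0,0,0],[0.085,-0.01,-0.3,0.08,0,0,0]]}}

```text
time_s: 1.95
eef_pos: [0.5381, -0.0914, 0.2656]
ee_rot: [-0.001, 1.0, 0.0, 0.0]
wrist_force: [1.9, 1.0, -1.0]
width: 0.994
grasp_force: 0.0
```

{"name": "step_arm", "arguments": {"series": [[0.085,-0.002,-0.058,0.015,0,0,0],[0.085,-0.002,-0.058,0.015,0,0,0],[0.085,-0.002,-0.058,0.015,0,0,0],[0.085,-0.002,-0.058,0.015,0,0,0]]}}

```text
time_s: 2.35
eef_pos: [0.5406, -0.1475, 0.2513]
ee_rot: [-0.001, 1.0, 0.0, 0.0]
wrist_force: [0.6, 0.2, -1.0]
width: 0.998
grasp_force: 0.0
```

Run:
```python
from rig import telemetry, eyes
import cv2,pickle
print(telemetry.sense()["eef_pos"])
P=eyes.camera_params("wrist");p=eyes.camera("wrist"); cv2.imwrite("pics/w2.png",p[:,:,::-1]); pickle.dump(P,open("w2.pkl","wb"))
```

```text
[ 0.54059574 -0.14753025  0.25126527]
```

View pics/w2.png

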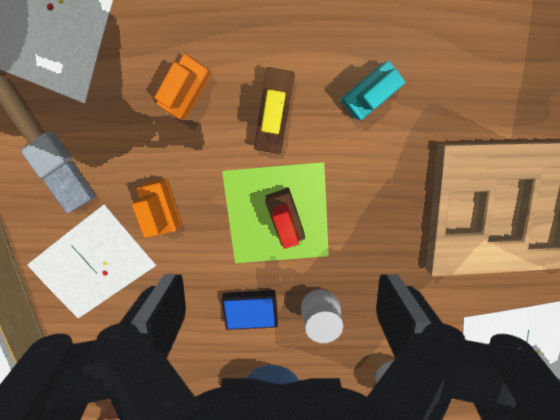

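The wrist view shows the green sheet around (277,213), the red grip at (286,226) slightly turned, and the yellow stamp at (274,112). Nothing blocks the fingers beside the red grip.

Run:
```python
from h import *
import pickle
P=pickle.load(open("w2.pkl","rb"));im=cv2.imread("pics/w2.png")[:,:,::-1]; H=hsv(im)
red=((H[:,:,0]<5)|(H[:,:,0]>174))&(H[:,:,1]>180)
for t in(60,120,160,190):
    c=big(red&(H[:,:,2]>t)); print(t,cv2.contourArea(c),rect(plane(P,c,.06)))
g=(abs(H[:,:,0].astype(int)-42)<8)&(H[:,:,1]>130)&(H[:,:,2]>60)
h=cv2.convexHull(big(g)); m=np.zeros(g.shape,np.uint8); cv2.fillPoly(m,[h],1)
dark=(m>0)&~g; dark[:170]=0
c=big(dark); print("blob",cv2.boundingRect(c),rect(plane(P,c,.026)))
v=im[170:265,225:335,::-1]; cv2.imwrite("pics/w2c.png",cv2.resize(v,None,fx=6,fy=6,interpolation=cv2.INTER_CUBIC))
```

```text
60 642.0 (array([ 584. , -143.8]), array([46.3, 19.2]), 17.32)
120 524.0 (array([ 587.6, -142.5]), array([38.7, 18.7]), 18.15)
160 484.5 (array([ 588.3, -142.8]), array([37.6, 16.7]), 18.89)
190 453.0 (array([ 588.5, -142.4]), array([36.9, 16. ]), 18.78)
blob (265, 188, 40, 61) (array([ 588. , -142.7]), array([70. , 30.5]), 18.48)
```

View pics/w2c.png

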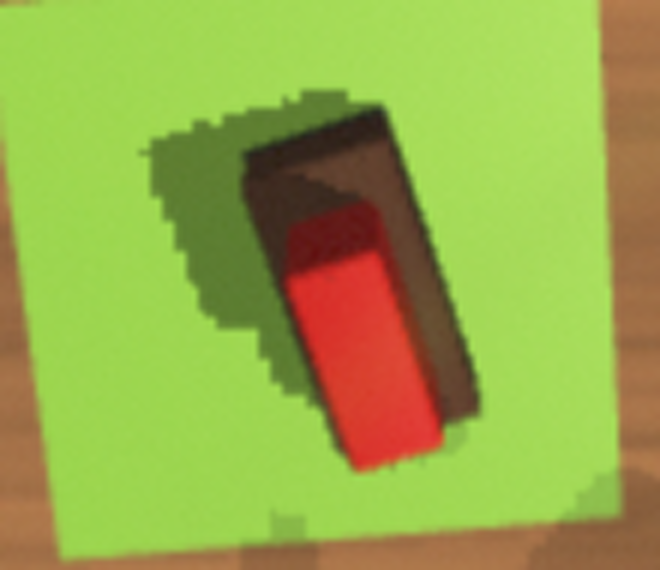

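{"name": "step_arm", "arguments": {"series": [[0.085,-0.0475,0.005,0.05,0,0,-0.15],[0.085,-0.0475,0.005,0.1,0,0,-0.29],[0.085,-0.0475,0.005,0.14,0,0,-0.325],[0.085,-0.0475,0.005,0.15,0,0,-0.325],[0.085,-0.0475,0.005,0.15,0,0,-0.325]]}}

```text
time_s: 2.9
eef_pos: [0.5874, -0.1419, 0.099]
ee_rot: [-0.163, 0.987, 0.001, -0.002]
wrist_force: [-0.3, 0.2, 1.6]
width: 0.995
grasp_force: 0.0
```

Run:
```python
from h import *
from rig import telemetry, eyes
from scipy.spatial.transform import Rotation as Ro
s=telemetry.sense(); R=Ro.from_quat(s["ee_rot"]); M=R.as_matrix()
P=eyes.camera_params("wrist");im=eyes.camera("wrist"); cv2.imwrite("pics/w3.png",im[:,:,::-1]); H=hsv(im)
red=((H[:,:,0]<5)|(H[:,:,0]>174))&(H[:,:,1]>180)
for t in(60,120,160,190):
    c=big(red&(H[:,:,2]>t)); r=rect(plane(P,c,.06)); print(t,r)
    print("shift",M.T@(np.array([*(r[0]/1000),.03])-s["eef_pos"]))
print(s["eef_pos"],"tool x dir",np.degrees(np.arctan2(-M[1,0],-M[0,0])),M[:,2])
```

```text
60 (array([ 584.2, -144.6]), array([46.9, 17.3]), 19.49)
shift [ 0.0037119  -0.00171628  0.06902071]
120 (array([ 588. , -143.1]), array([38.7, 17.3]), 19.13)
shift [-0.00036863 -0.00151847  0.0690085 ]
160 (array([ 588.3, -142.9]), array([38.2, 16.9]), 19.49)
shift [-0.00071702 -0.00142562  0.06900766]
190 (array([ 588.5, -142.6]), array([37.4, 16.6]), 18.71)
shift [-0.0010029  -0.0012059   0.06900737]
[ 0.58742754 -0.14189049  0.09901321] tool x dir 18.766272119032 [-0.00384091  0.00158899 -0.99999136]
```

View pics/w3.png

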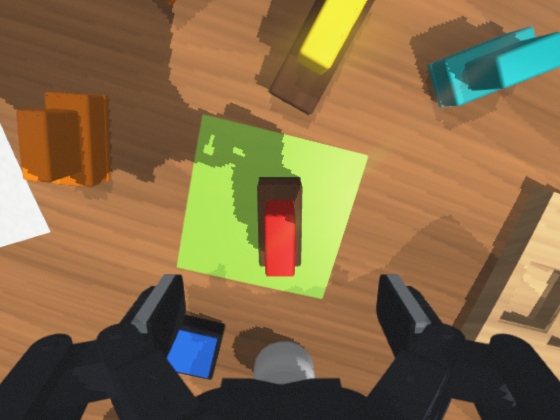

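The grip, at (281,238), is centred between the fingers and aligned with them. I'll go down and close.

{"name": "step_arm", "arguments": {"series": [[0.085,-0.0005,-0.001,0.03,0,0,0],[0.085,-0.0005,-0.001,0.055,0,0,0],[0.085,-0.0005,-0.001,0.069,0,0,0],[0.085,-0.0005,-0.001,0.069,0,0,0]]}}

```text
time_s: 3.35
eef_pos: [0.5889, -0.1444, 0.032]
ee_rot: [-0.162, 0.987, 0.0, -0.0]
wrist_force: [-0.8, 1.1, -0.2]
width: 0.994
grasp_force: 0.0
```

{"name": "step_arm", "arguments": {"series": [[0.01,0,0,0,0,0,0],[0.01,0,0,0,0,0,0],[0.01,0,0,0,0,0,0],[0.01,0,0,0,0,0,0],[0.01,0,0,0,0,0,0]], "force": 40}}

```text
time_s: 3.85
eef_pos: [0.589, -0.145, 0.0324]
ee_rot: [-0.162, 0.987, -0.0, 0.0]
wrist_force: [0.0, 0.7, 0.1]
width: 0.203
grasp_force: 43.1
```

{"name": "step_arm", "arguments": {"series": [[0.01,0,0,-0.02,0,0,0],[0.01,0,0,-0.06,0,0,0],[0.01,0,0,-0.1,0,0,0],[0.01,0,0,-0.1,0,0,0]]}}

```text
time_s: 4.25
eef_pos: [0.5908, -0.1456, 0.137]
ee_rot: [-0.162, 0.987, -0.002, 0.003]
wrist_force: [0.2, -0.1, -0.4]
width: 0.203
grasp_force: 43.3
```

```bash
cat > go.py <<'E'
import sys,numpy as np
from rig import telemetry
from scipy.spatial.transform import Rotation as Ro
s=telemetry.sense(); M=Ro.from_quat(s["ee_rot"]).as_matrix()
t=np.array([.5805,.1303,float(sys.argv[1])]); yaw=np.arctan2(-M[1,0],-M[0,0])
print("shift",(M.T@(t-s["eef_pos"])).round(4),"turn z",-(.0425-yaw),"tilt",M[:,2].round(4),s["width"],s["grasp_force"],s["wrist_force"])
E
python3 go.py .12
```

```text
shift [-0.0783  0.2648  0.0162] turn z 0.2827447909397679 tilt [ 0.0075 -0.0026 -1.    ] 0.20262565020101814 43.31928491592407 [ 0.22262773 -0.12670317 -0.41285893]
```

{"name": "step_arm", "arguments": {"series": [[0.01,-0.0125,0.042,0.0,0,0,0.05],[0.01,-0.025,0.085,0.0,0,0,0.1],[0.01,-0.0375,0.127,0.005,0,0,0.15],[0.01,-0.05,0.17,0.008,0,0,0.2],[0.01,-0.0625,0.212,0.012,0,0,0.25]]}}

```text
time_s: 4.75
eef_pos: [0.5798, 0.0776, 0.1194]
ee_rot: [-0.036, 0.999, 0.0, -0.0]
wrist_force: [0.4, -0.1, -0.5]
width: 0.201
grasp_force: 43.2
```

```bash
python3 go.py .12
```

```text
shift [-0.0046  0.0525 -0.0006] turn z 0.030383987517408055 tilt [-7.e-04  1.e-04 -1.e+00] 0.20133259124649408 43.23136568069458 [ 0.43496145 -0.05521809 -0.49176439]
```

{"name": "step_arm", "arguments": {"series": [[0.01,-0.003,0.03,0,0,0,0.03],[0.01,-0.0046,0.05,0,0,0,0.03],[0.01,-0.0046,0.05,0,0,0,0.03],[0.01,-0.0046,0.05,0,0,0,0.03]]}}

```text
time_s: 5.15
eef_pos: [0.5809, 0.1261, 0.1195]
ee_rot: [-0.023, 1.0, -0.0, -0.0]
wrist_force: [0.0, 0.3, -0.7]
width: 0.204
grasp_force: 43.3
```

```bash
python3 go.py .0364
python3 - <<'E'
from rig import eyes
import cv2
a=eyes.camera("scene")[80:240,280:480,::-1]; b=eyes.camera("wrist")[:,:,::-1]
cv2.imwrite("pics/p4.png",cv2.hconcat([cv2.resize(a,(400,320)),cv2.resize(b,(400,320))]))
E
```

```text
shift [0.0001 0.0043 0.0831] turn z 0.0036858919928604017 tilt [-9.e-04 -1.e-04 -1.e+00] 0.20380854621183828 43.27792167663574 [ 0.00233602  0.32089017 -0.69377877]
```

View pics/p4.png

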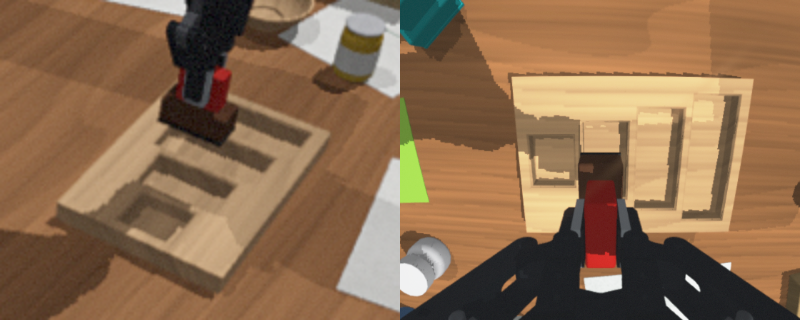

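The held stamp is upright and in line with the second slot, near (603,160) in the wrist half of the picture. I'll lower it to just above the mouth.

{"name": "step_arm", "arguments": {"series": [[0.01,0,0.002,0.02,0,0,0.003],[0.01,0,0.0043,0.04,0,0,0.003],[0.01,0,0.0043,0.055,0,0,0.003],[0.01,0,0.0043,0.055,0,0,0.003],[0.01,0,0.0043,0.055,0,0,0.003]]}}

```text
time_s: 5.75
eef_pos: [0.5812, 0.1296, 0.0653]
ee_rot: [-0.021, 1.0, 0.0, -0.0]
wrist_force: [-0.1, 0.1, -0.5]
width: 0.202
grasp_force: 43.3
```

```bash
python3 go.py .0364
```

```text
shift [0.0007 0.0007 0.0289] turn z -0.0014167294138407519 tilt [-2.e-04  0.e+00 -1.e+00] 0.20217393767421932 43.2673305273056 [-0.12466773  0.0641446  -0.45180687]
```

{"name": "step_arm", "arguments": {"series": [[0.01,0.0005,0.0005,0.008,0,0,0],[0.01,0.0005,0.0005,0.016,0,0,0],[0.01,0.0005,0.0005,0.022,0,0,0],[0.01,0.0005,0.0005,0.026,0,0,0],[0.01,0.0005,0.0005,0.027,0,0,0]]}}

```text
time_s: 6.25
eef_pos: [0.5803, 0.1309, 0.0375]
ee_rot: [-0.021, 1.0, 0.0, -0.0]
wrist_force: [0.3, 0.7, -1.3]
width: 0.2
grasp_force: 43.3
```

{"name": "step_arm", "arguments": {"series": [[0.01,0,0,0.001,0,0,0],[0.01,0,0,0.002,0,0,0],[0.01,0,0,0.002,0,0,0]]}}

```text
time_s: 6.55
eef_pos: [0.5806, 0.1309, 0.0362]
ee_rot: [-0.021, 1.0, 0.0, 0.0]
wrist_force: [0.3, -0.7, -0.9]
width: 0.201
grasp_force: 43.3
```

{"name": "step_arm", "arguments": {"series": [[0.01,0,0,0.0005,0,0,0],[0.01,0,0,0.001,0,0,0],[0.01,0,0,0.001,0,0,0]]}}

```text
time_s: 6.85
eef_pos: [0.5805, 0.1309, 0.036]
ee_rot: [-0.021, 1.0, 0.0, 0.0]
wrist_force: [-2.9, -0.6, 8.3]
width: 0.202
grasp_force: 44.6
```

It is on the slot floor, with 8 N of upward force. I'll release and go up.

{"name": "step_arm", "arguments": {"series": [[0.022,0,0,0,0,0,0],[0.03,0,0,0,0,0,0],[0.05,0,0,0,0,0,0],[0.05,0,0,0,0,0,0],[0.05,0,0,0,0,0,0]]}}

```text
time_s: 7.35
eef_pos: [0.5805, 0.1309, 0.035]
ee_rot: [-0.021, 1.0, 0.0, -0.0]
wrist_force: [0.5, -0.3, -0.5]
width: 0.587
grasp_force: 0.0
```

{"name": "step_arm", "arguments": {"series": [[0.05,0,0,-0.02,0,0,0],[0.05,0,0,-0.06,0,0,0],[0.05,0,0,-0.11,0,0,0],[0.05,0,0,-0.15,0,0,0],[0.05,0,0,-0.15,0,0,0]]}}

```text
time_s: 7.85
eef_pos: [0.5824, 0.1312, 0.1905]
ee_rot: [-0.021, 1.0, 0.0, 0.004]
wrist_force: [-0.7, 0.5, -0.2]
width: 0.583
grasp_force: 0.0
```

Run:
```python
from rig import eyes
import cv2
a=eyes.camera("scene")[80:290,190:470,::-1]; b=eyes.camera("wrist")[:,:,::-1]
cv2.imwrite("pics/p5.png",cv2.hconcat([cv2.resize(a,(400,300)),cv2.resize(b,(400,300))]))
```

```text
(no output)
```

View pics/p5.png

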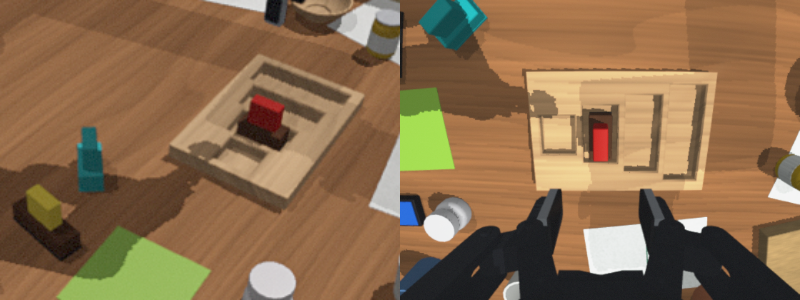

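The stamp stands upright and fully down in the second slot, at (600,137) in the wrist half of the picture. The yellow stamp has not moved, so I'm handing in.

```bash
python3 -c "
from rig import ctrl; print(ctrl.close_job())"
```

```text
the job is handed in; nothing more can be done
None
```

The red-gripped short stamp now stands upright and fully down in the 78 mm slot, the first one long enough for its 60 mm block. I lowered it in, left the yellow stamp where it was, and handed the job in at about 8 s.

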